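# Open the counterweighted lane barrier and pass the bush through

## Task

Push the barrier arm up past its balance point so that it stays raised by itself, clear of your fingers. Then push the flanged bush along the lane, under the raised arm, until it is fully home against the end stop. Only push: do not lift or tip the bush, and leave the other things on the table where they are.

Things in the scene. Friction and masses are not known exactly. Their poses are not given: they have to be found in the camera images.
- gate: Fixed inspection lane. Origin: on the table, mid-lane, right below the barrier arm; x along the lane from its open entry to the end stop (away from the robot), y left, z up. Aluminium track 66 mm wide, top 35 mm above the table, from x = -128 to +100 mm (dark base plate 86 mm wide below), with two side rails 10 mm high, 56 mm apart, and a grey hinge post left of it, 86 mm high, 80-118 mm from mid-lane.
- barrier (a joint): Angle (rad) of the barrier arm, hinged on the post about the lane's x direction. 0: closed, level across the lane, pointing right (the gate's -y). Grows as the free end rises; 1.83: raised stop, leaning 15 degrees back, away from the lane. Balances near 0.66 rad (38 degrees): below that it falls shut, beyond it falls up to the stop and stays. About 0.5 N upward at its free end starts it moving.
- pivot (a point): Hinge axis of the barrier arm, in the grey post: x = 0, y = +110 mm, 75 mm above the table in the gate's frame. Beyond it (32 mm further left and 40 mm higher when closed) the arm's short tail carries a dark steel counterweight, a cylinder of 40 mm diameter and 50 mm length.
- lift_point (a point): Underside of the barrier arm, 30 mm from its free end, 250 mm from the hinge along the arm and 20 mm below the hinge line; turns with the arm. The arm is a steel bar 10 mm wide (along the gate's x, about x = 0) and 12 mm high; closed, its underside is 55 mm above the table, and it ends at y = -170 mm, the last 125 mm over free table to the right of the track.
- seat (a point): Where the middle of the bush's underside is when fully home: mid-lane, on the track, at x = +66 mm, 24 mm before the face of the end stop (steel block across the lane's far end, 22 mm high, face at x = +90 mm).
- flanged_bush: The part to pass: pale turned metal bush standing on its flange on the track, 50 to 85 mm before the barrier arm. Flange 48 mm in diameter and 6 mm thick, above it a round body 34 mm in diameter; 28 mm high overall. Origin: centre of its underside; z up.
- flat_collar: Bystander: flat pale flanged ring, 58 mm in diameter, 16 mm high, to the right of the track beyond the barrier arm. Origin under its centre.
- ring_gauge: Bystander: steel ring gauge, 64 mm in diameter, 20 mm high, left of the track's entry. Origin under its centre.
- needle_oiler: Bystander: small upright oiler bottle, 27 mm in diameter, 102 mm high, left of the track's far end. Origin under its centre.
- vee_block: Bystander: steel vee block, 34 x 45 x 36 mm, left behind the post. Origin under its centre.
- micrometer: Bystander: micrometer lying on the table well to the right, 55 x 158 x 20 mm. Origin under its centre.
There are look-alikes about, which are no part of the job. Leave any blue look-alike of the flanged_bush alone.

How it is judged:
By the outcome, as a careful person would: the job done as asked, in the order asked, and still so for the second after the job is handed in, with the robot touching nothing.
It also fails if it takes over 64 s, if anything falls off the work surface, if the arm or the gripper's body presses on something with over 40 N, if the wrist force passes 120 N, or if a joint passes its speed limit or range.

## Robot

A 6-joint arm with a two-finger parallel gripper is mounted at the origin on a cart in front of the work surface, level with it; the furniture and walls round the work are solid. World frame = base frame: x ahead of the robot, y to its left, z up, the work surface at z = 0. Lengths are in m, angles in degrees, forces in N, time in s.
With the tool pointing down it reaches from about 0.35 to 0.875 m from the base axis. Payload 4.2 kg.
Tool frame: the origin (TCP) lies on the centre line of the jaws, within the pads' length; the fingertips stand 11 mm ahead of it and the grasp point (between the pads) lies 8 mm behind it; z points along the fingers, y is the line along which they close (so a half turn about z gives the same grasp; the last joint's range is limited). The gripper opens to 87 mm and grips with 3 to 60 N. Pads are 19 mm wide; open, the fingers measure 117 mm over their backs; the gripper's body (75 mm by 190 mm) begins 51 mm behind the grasp point.
Start: joints at [-60.928, 22.042, 0.453, 0, -68.411, -14.817], TCP at [0.154, -0.606, 0.234] pointing down, gripper open.
Joint ranges: [-179.83, 179.83], [-69.29, 118.12], [-61.27, 80.66], [-181.25, 117.63], [-171.15, -9.14], [-177.46, 177.46]. Speed limits (degrees/s): [159.86, 159.86, 180, 180, 180, 180].

## Interface

Orientations are given as a 3x3 rotation matrix whose columns are the frame's x, y, z axes.
In Python, from station import r gives the robot as it stands.
- The arm moves only by the tool servo_tool, never from a script. Its argument "commands" is a list that holds one entry, the list of rows, each a list of 7 numbers: the closure, from 0 (fully open) to 1 (shut), then the shift along the tool's x, y, z in mm, then the turn, a rotation vector about the tool's x, y, z in rad. In form: [[[claw, x, y, z, ax, ay, az], ...]]. A call has exactly 5 rows; each row is the pose to reach, as a shift and turn from the pose commanded when the call began, along the tool's axes at that moment; what a row does not reach only later rows make up. A row lasts 1/10 s, in which the tool goes at most 50 mm and 8.59 degrees, less where a joint would pass 70% of its speed; a pose out of reach is approached as far as the arm can. A call with a gripper value outside its range is refused whole. The fingers move at their own pace and stop on an object; the grip force is fixed at half the most. Time passes only in rows, so rows that repeat a pose let the fingers close, or fill a call up. It gives the time, the measured TCP pose, the force, the opening and the grip force at its end, in the units of the state.
- r.sense(): the state, without advancing time (a new reading comes with each control period).
- r.capture(name): name is "scene" or "top" or "wrist"; returns a dict with "pixels" (384x512x3 uint8, red, green, blue), "camera_matrix" (3x3 intrinsics, pixels), "dist" ([k1, k2, p1, p2, k3] as OpenCV has them; the pictures are not rectified), "R" (3x3) and "t" (3): a world point X has camera coordinates R X + t. Camera axes: x right, y down, z forward; pixel columns grow to the right and rows downward; lengths in m; the calibration is good to about 2 mm. A picture is of the moment at which its call begins. There is no depth.
- r.finish_job(): hands the job in; it is judged then, once.
The state is a dict: "time_s": time; "joints": joint angles; "joint_velocities": joint speeds; "effort": joint torques, N m; "tcp_pos": TCP position; "ee_rot": TCP orientation; "wrist_force": force on the tool from outside, world axes, zero at the start; "moment": the same for the moment, N m; "gripper_width": opening from 0.0 (shut) to 1.0 (fully open); "gripper_force": force on a finger pad.
Only numpy, scipy, OpenCV 4.12 (cv2) and the standard library are available. Lean on these libraries where they do the work, as an engineer would, in place of code of your own. Each camera call takes 0.05 s, during which the arm holds its last target. There are 200 camera calls.

## Working session

There is one attempt and no reset: what is moved stays moved. The work goes in short steps, Python scripts to look and compute and a tool call to move; the robot and the scene stay as the last step left them, time stands still between calls to the robot, and variables do not carry over. Pictures are saved under pics/ and viewed, at most 10 in all, crops included, and the job is handed in when it is done.

Besides the shell and the picture viewer there is one more tool, called after "Call:" as name(argument=value, ...), one argument or row to a line, values as JSON. servo_tool: Moves the arm, as the interface text tells. Its arguments: {"type":"object","properties":{"commands":{"type":"array","items":{"type":"array","items":{"type":"array","items":{"type":"number"}}}}},"required":["commands"]}

```bash
mkdir -p pics; ls; cat > h.py <<'E'
import numpy as np, cv2
from station import r
def save(n,f):
    c=r.capture(n); cv2.imwrite('pics/'+f,c['pixels'][:,:,::-1]); np.savez('pics/'+f+'.npz',**c); return c
def load(f): return dict(np.load('pics/'+f+'.npz'))
def ray(c,u,v):
    p=cv2.undistortPoints(np.array([[[u,v]]],float),c['camera_matrix'],c['dist'])[0,0]
    R=c['R'];return -R.T@c['t'], R.T@np.array([p[0],p[1],1])
def onz(c,u,v,z):
    o,d=ray(c,u,v); return o+d*(z-o[2])/d[2]
def proj(c,X):
    return cv2.projectPoints(np.array(X,float).reshape(-1,3),cv2.Rodrigues(c['R'])[0],c['t'],c['camera_matrix'],c['dist'])[0][:,0]
E
python3 - <<'E'
from h import *
a=save('top','top0.png');b=save('scene','scene0.png')
s=r.sense();print(s['time_s'],s['tcp_pos'],s['ee_rot'],s['wrist_force'])
for c in(a,b):print(-c['R'].T@c['t'])
cv2.imwrite('pics/both.png',cv2.resize(a['pixels'][:,:,::-1],(800,600)))
cv2.imwrite('pics/both2.png',cv2.resize(b['pixels'][:,:,::-1],(800,600)))
E
```

```text
pics
0.1 [ 0.15377169 -0.60526602  0.2325792 ] [[-9.69254648e-01 -2.46059056e-01 -6.06266088e-04]
 [-2.46059767e-01  9.69252897e-01  1.84713425e-03]
 [ 1.33121053e-04  1.93952115e-03 -9.99998110e-01]] [ 0.88985334 -0.61469007  0.61355577]
[ 0.35017417 -0.04340861  1.19942648]
[0.12472661 0.64769134 0.98823267]
```

View pics/both.png

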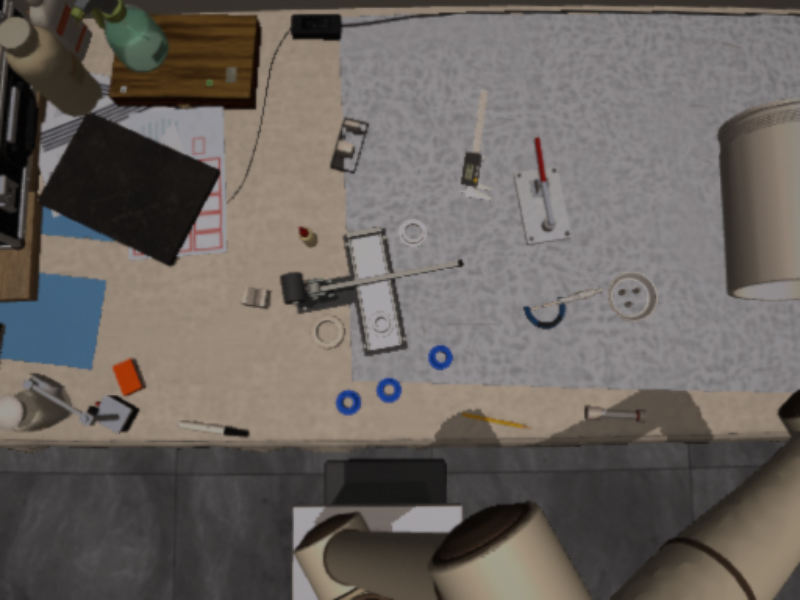

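View pics/both2.png

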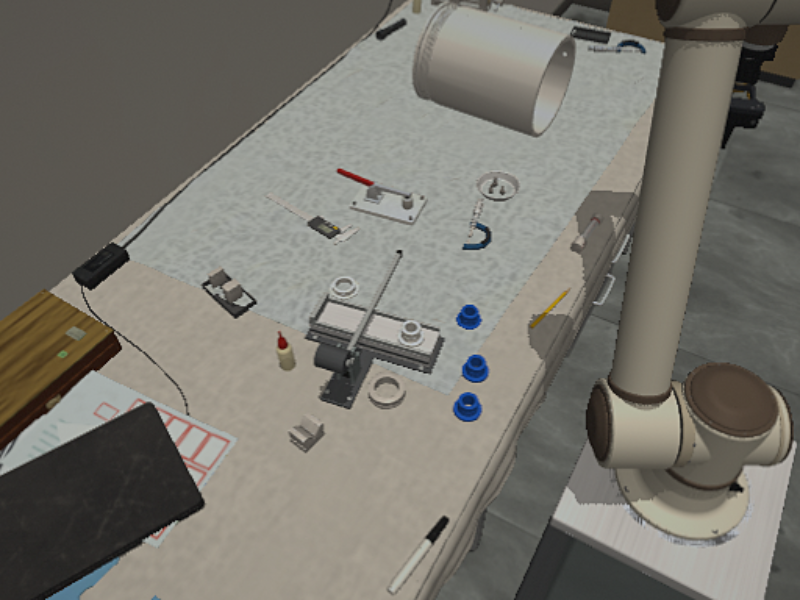

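The top view shows the lane around (375,290) in 800x600 pixels. The bush is at (381,323), the barrier tip at (460,263) and the collar at (412,232). The blue look-alikes are nearer the robot. I'll enlarge the gate.

```bash
python3 - <<'E'
from h import *
c=load('top0.png')
im=c['pixels'][135:235,170:305,::-1]
cv2.imwrite('pics/crop.png',cv2.resize(im,None,fx=5.9,fy=5.9,interpolation=cv2.INTER_CUBIC))
E
```

```text
(no output)
```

View pics/crop.png

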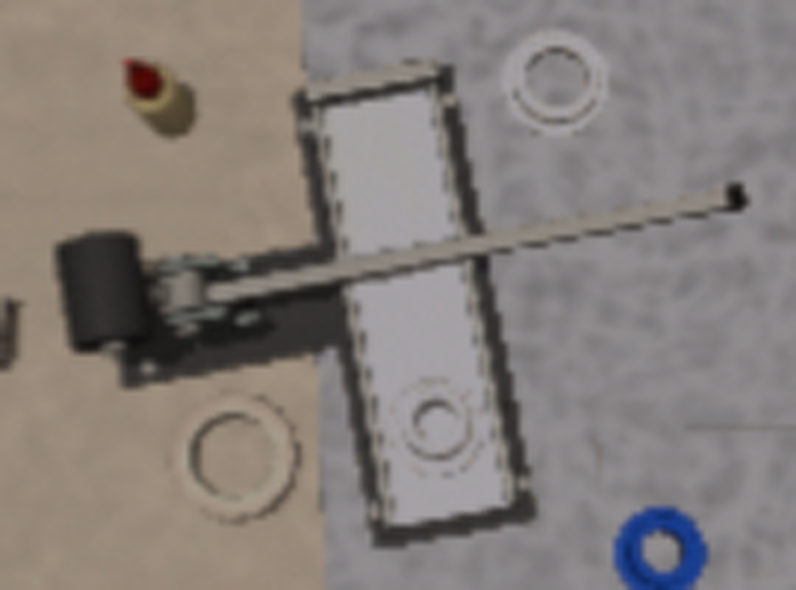

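```bash
python3 - <<'E'
from h import *
c=load('top0.png')
P=lambda x,y,z: onz(c,170+(x+.5)/5.9-.5,135+(y+.5)/5.9-.5,z)[:2]
el,er,fl,fr=[P(*q,.035) for q in((390,527),(510,505),(320,112),(437,87))]
em=(el+er)/2;fm=(fl+fr)/2
print(el,er,fl,fr,'W',np.linalg.norm(el-er),np.linalg.norm(fl-fr),'L',np.linalg.norm(em-fm))
X=(fm-em)/np.linalg.norm(fm-em);print('yaw lane',np.degrees(np.arctan2(X[1],X[0])))
a,b=P(215,293,.067),P(740,195,.067);A=b-a;print('yaw arm',np.degrees(np.arctan2(A[1],A[0]))+90,a,b)
tip=b
yaw=(np.arctan2(X[1],X[0])+np.arctan2(A[1],A[0])+np.pi/2)/2
x=np.array([np.cos(yaw),np.sin(yaw)]);y=np.array([-x[1],x[0]])
for n,o in(('entry',em+.128*x),('far',fm-.09*x),('tip',tip+.170*y)):print(n,o)
bush=P(438,428,.063);print('bush',bush,P(440,428,.041))
o=em+.128*x
print('origin',o,'yaw',np.degrees(yaw),'bush rel',(bush-o)@x,(bush-o)@y)
E
```

```text
[0.44002176 0.01273538] [ 0.4503466  -0.04703259] [0.65254208 0.04762711] [ 0.66486136 -0.01229799] W 0.06065321987444761 0.061178276223358384 L 0.21633699496256426
yaw lane 9.260357306315434
yaw arm 10.055750293987572 [0.55348202 0.09677967] [ 0.59940538 -0.16219088]
entry [0.57136998 0.00432566]
far [0.56997733 0.00256547]
tip [0.57088487 0.00539964]
bush [ 0.4859563  -0.01227487] [ 0.48857376 -0.01266712]
origin [0.57136998 0.00432566] yaw 9.658053800151507 bush rel -0.08698810712319394 -0.002035591999412129
```

```bash
cat >> h.py <<'E'
from scipy.spatial.transform import Rotation as Ro
YAW=np.radians(9.7);O=np.array([.571,.004,0]);GX=np.array([np.cos(YAW),np.sin(YAW),0]);GY=np.array([-GX[1],GX[0],0])
def G(x,y,z): return O+x/1e3*GX+y/1e3*GY+np.array([0,0,z/1e3])
def gate(p): d=np.asarray(p)-O; return np.round(1e3*np.array([d@GX,d@GY,d[2]]),1)
def Rt(head,tilt):
    h=YAW+np.radians(head);t=np.radians(tilt);X=np.array([np.cos(h),np.sin(h),0]);y=np.array([-X[1],X[0],0])
    z=np.sin(t)*X-np.cos(t)*np.array([0,0,1]);return np.c_[np.cross(y,z),y,z]
def go(x,y,z,head,tilt,p=None,R=None):
    s=r.sense();R0=np.array(s['ee_rot']);p0=np.array(s['tcp_pos'])
    d=R0.T@(G(x,y,z)-p0)*1e3;w=Ro.from_matrix(R0.T@Rt(head,tilt)).as_rotvec()
    print('t',s['time_s'],'gate',gate(p0),'F',np.round(s['wrist_force'],1),'w',s['gripper_width'],'shift',np.round(d,1),'rot',np.round(w,3))
def down(x,y,z,yaw,R=None): pass
E
python3 - <<'E'
from h import *
go(-70,-145,200,10,45)
c=load('top0.png')
for q in((660,550),(555,80)):print(gate(onz(c,170+q[0]/5.9,135+q[1]/5.9,.02)))
E
```

```text
t 0.1 gate [-513.9 -530.3  232.6] F [ 0.9 -0.6  0.6] w 1.0018594963095218 shift [-473.1  348.8   33.2] rot [-0.036 -0.785 -0.091]
[-163.5 -101.2   20. ]
[ 84.9 -94.   20. ]
```

Call:
servo_tool(
  commands=[
    [[1,-45,33,3,0,-0.1,-0.01],[1,-90,66,6,0,-0.2,-0.02],[1,-135,99,9,-0.01,-0.3,-0.03],[1,-180,132,12,-0.02,-0.4,-0.04],[1,-220,164,15,-0.02,-0.5,-0.05]],
  ],
)

```text
time_s: 0.6
tcp_pos: [0.3128, -0.4107, 0.22]
ee_rot: [[-0.837, -0.297, 0.46], [-0.257, 0.955, 0.149], [-0.483, 0.007, -0.875]]
wrist_force: [-0.2, 0.3, 0.0]
gripper_width: 0.635
gripper_force: 0.0
```

```bash
python3 -c "
from h import *
go(-70,-145,200,10,45)"
```

```text
t 0.6 gate [-324.4 -365.3  220. ] F [-0.2  0.3  0. ] w 0.6345299364591717 shift [-236.   184.6  154.5] rot [-0.02  -0.281 -0.038]
```

Call:
servo_tool(
  commands=[
    [[1,-33,26,22,0,-0.06,-0.01],[1,-67,52,44,0,-0.12,-0.02],[1,-100,78,66,-0.01,-0.18,-0.03],[1,-134,104,88,-0.02,-0.24,-0.04],[1,-167,130,110,-0.02,-0.28,-0.04]],
  ],
)

```text
time_s: 1.1
tcp_pos: [0.4638, -0.2275, 0.2041]
ee_rot: [[-0.668, -0.338, 0.663], [-0.24, 0.941, 0.238], [-0.705, -0.0, -0.709]]
wrist_force: [0.2, -0.3, 0.4]
gripper_width: 0.175
gripper_force: 0.0
```

```bash
python3 -c "
from h import *
go(-70,-145,200,10,45)"
```

```text
t 1.1 gate [-144.7 -210.1  204.1] F [ 0.2 -0.3  0.4] w 0.17544453682550723 shift [-57.3  51.1  62.7] rot [ 0.    -0.003  0.001]
```

Call:
servo_tool(
  commands=[
    [[1,-20,17,21,0,0,0],[1,-40,34,42,0,0,0],[1,-57,51,63,0,0,0],[1,-27,51,93,0,0,0],[1,3,51,123,0,0,0]],
  ],
)

```text
time_s: 1.6
tcp_pos: [0.5268, -0.15, 0.1155]
ee_rot: [[-0.664, -0.343, 0.664], [-0.246, 0.939, 0.239], [-0.706, -0.005, -0.709]]
wrist_force: [0.7, -0.2, -0.9]
gripper_width: 0.006
gripper_force: 0.0
```

```bash
python3 -c "
from h import *
go(-60,-145,32,10,45)
c=save('scene','s1.png');cv2.imwrite('pics/s1c.png',cv2.resize(c['pixels'][100:300,120:400,::-1],None,fx=2.8,fy=2.8,interpolation=cv2.INTER_CUBIC))"
```

```text
t 1.6 gate [ -69.5 -144.3  115.5] F [ 0.7 -0.2 -0.9] w 0.006048514002369697 shift [52.4 -2.  65.7] rot [ 0.002 -0.002  0.008]
```

View pics/s1c.png

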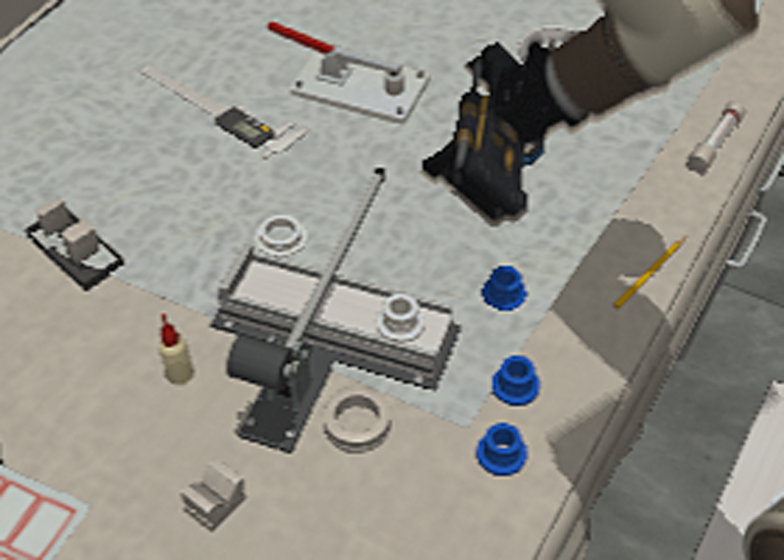

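The gripper (480,150) is tilted, with its fingertips near (430,165) and the arm tip at (380,175). The wide side of the body lies along tool y, and the path is clear. I'll descend next.

Call:
servo_tool(
  commands=[
    [[1,13,-1,16,0,0,0],[1,26,-2,33,0,0,0],[1,39,-2,49,0,0,0],[1,50,-2,62,0,0,0],[1,50,-2,62,0,0,0]],
  ],
)

```text
time_s: 2.15
tcp_pos: [0.5325, -0.1517, 0.0337]
ee_rot: [[-0.672, -0.337, 0.66], [-0.238, 0.941, 0.239], [-0.701, 0.003, -0.713]]
wrist_force: [-0.2, 0.5, -0.9]
gripper_width: 0.007
gripper_force: 0.0
```

```bash
python3 -c "
from h import *
go(-7,-145,30,10,45)"
```

```text
t 2.15 gate [ -64.2 -147.    33.7] F [-0.2  0.5 -0.9] w 0.00722969923701155 shift [-37.8  -8.   42.4] rot [ 0.002 -0.008 -0.002]
```

Call:
servo_tool(
  commands=[
    [[1,-10,-2,10,0,0,0],[1,-19,-4,21,0,0,0],[1,-29,-6,32,0,0,0],[1,-38,-8,42,0,0,0],[1,-38,-8,42,0,0,0]],
  ],
)

```text
time_s: 2.65
tcp_pos: [0.5917, -0.1391, 0.0337]
ee_rot: [[-0.666, -0.341, 0.664], [-0.243, 0.94, 0.238], [-0.705, -0.003, -0.709]]
wrist_force: [-0.4, -0.4, -0.1]
gripper_width: 0.007
gripper_force: 0.0
```

```bash
python3 -c "
from h import *
go(-7,-145,70,10,45)
c=save('scene','s2.png');cv2.imwrite('pics/s2c.png',cv2.resize(c['pixels'][130:250,180:340,::-1],None,fx=4.5,fy=4.5,interpolation=cv2.INTER_CUBIC))"
```

```text
t 2.65 gate [  -3.7 -144.6   33.7] F [-0.4 -0.4 -0.1] w 0.007435501193828387 shift [-23.3   0.1 -28.1] rot [ 0.001 -0.003  0.005]
```

View pics/s2c.png

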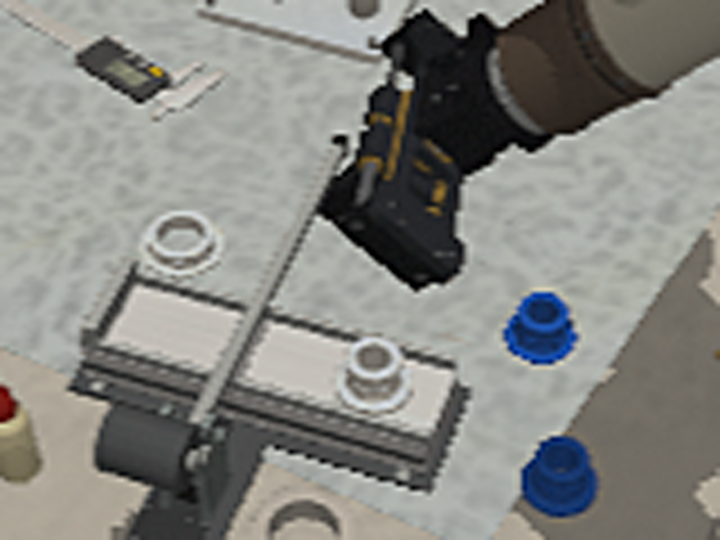

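The fingertips are under the arm near its free end, at about (325,195). I'll lift along the arc.

Call:
servo_tool(
  commands=[
    [[1,-10.5,0,-10.5,0,0,0],[1,-21,0,-21,0,0,0],[1,-32,1,-32,0,0,0],[1,-42.5,2,-42.5,0,0,0],[1,-53,4,-53,0,0,0]],
  ],
)

```text
time_s: 3.2
tcp_pos: [0.5875, -0.136, 0.1079]
ee_rot: [[-0.669, -0.338, 0.662], [-0.241, 0.941, 0.238], [-0.703, -0.0, -0.711]]
wrist_force: [-1.2, 0.7, -0.9]
gripper_width: 0.002
gripper_force: 0.2
```

```bash
python3 -c "
from h import *
go(-4,-125,180,10,45)"
```

```text
t 3.2 gate [  -7.3 -140.8  107.9] F [-1.2  0.7 -0.9] w 0.0017198764885060927 shift [-54.9  14.9 -47. ] rot [ 0.001 -0.006  0.001]
```

Call:
servo_tool(
  commands=[
    [[1,-11,2,-9.5,0,0,0],[1,-22,5,-19,0,0,0],[1,-33,9,-28.5,0,0,0],[1,-44,14,-38,0,0,0],[1,-55.5,20,-47,0,0,0]],
  ],
)

```text
time_s: 3.7
tcp_pos: [0.5865, -0.1148, 0.1802]
ee_rot: [[-0.669, -0.338, 0.661], [-0.241, 0.941, 0.238], [-0.703, -0.0, -0.711]]
wrist_force: [-0.8, 0.3, 0.0]
gripper_width: 0.002
gripper_force: 0.4
```

```bash
python3 -c "
from h import *
go(-4,-75,245,10,45)"
```

```text
t 3.7 gate [  -4.8 -119.8  180.2] F [-0.8  0.3  0. ] w 0.0019972484184767425 shift [-51.7  43.9 -40.1] rot [ 0.001 -0.006  0.001]
```

Call:
servo_tool(
  commands=[
    [[1,-11.5,7,-9.5,0,0,0],[1,-22.5,15,-18,0,0,0],[1,-33,24,-26,0,0,0],[1,-43,34,-33.5,0,0,0],[1,-52,44,-40,0,0,0]],
  ],
)

```text
time_s: 4.2
tcp_pos: [0.5802, -0.0704, 0.2455]
ee_rot: [[-0.669, -0.338, 0.662], [-0.241, 0.941, 0.237], [-0.704, -0.001, -0.711]]
wrist_force: [-0.1, 0.5, 0.7]
gripper_width: 0.003
gripper_force: 0.0
```

```bash
python3 -c "
from h import *
go(-100,-90,245,90,0)
c=save('scene','s3.png');cv2.imwrite('pics/s3c.png',cv2.resize(c['pixels'][100:280,130:370,::-1],None,fx=3,fy=3,interpolation=cv2.INTER_CUBIC))"
```

```text
t 4.2 gate [ -3.5 -74.9 245.5] F [-0.1  0.5  0.7] w 0.0029720094912273213 shift [ 69.8   2.  -68.4] rot [-0.543  0.647 -1.319]
```

View pics/s3c.png

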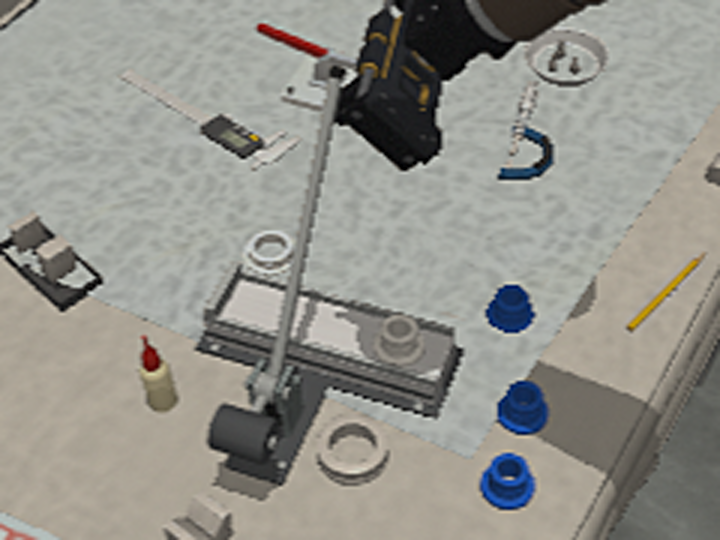

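The arm is raised to about 0.85 rad, with the fingertips still at its end (330,75). I'll nudge it a bit further, then wait.

Call:
servo_tool(
  commands=[
    [[1,-8,9,-6,0,0,0],[1,-16,18,-11,0,0,0],[1,-23,27,-16,0,0,0],[1,-23,27,-16,0,0,0],[1,-23,27,-16,0,0,0]],
  ],
)

```text
time_s: 4.75
tcp_pos: [0.5762, -0.0434, 0.2719]
ee_rot: [[-0.669, -0.339, 0.662], [-0.241, 0.941, 0.238], [-0.703, -0.001, -0.711]]
wrist_force: [-0.6, 0.8, 0.1]
gripper_width: 0.007
gripper_force: 0.0
```

Call:
servo_tool(
  commands=[
    [[1,0,0,0,0,0,0],[1,0,0,0,0,0,0],[1,0,-20,-10,0,0,0],[1,10,-40,-30,0,0,0],[1,20,-50,-50,0,0,0]],
  ],
)

```text
time_s: 5.25
tcp_pos: [0.5475, -0.1085, 0.2937]
ee_rot: [[-0.669, -0.338, 0.662], [-0.241, 0.941, 0.237], [-0.703, -0.001, -0.711]]
wrist_force: [-0.4, 0.5, 0.6]
gripper_width: 0.004
gripper_force: 0.0
```

```bash
python3 -c "
from h import *
go(-125,-30,200,90,0);go(-125,-30,200,-90,0);print(r.sense()['joints'])
c=save('scene','s4.png');cv2.imwrite('pics/s4c.png',cv2.resize(c['pixels'][100:280,130:370,::-1],None,fx=3,fy=3,interpolation=cv2.INTER_CUBIC))"
```

```text
t 5.25 gate [ -42.1 -106.9  293.7] F [-0.4  0.5  0.6] w 0.004488460583605001 shift [114.3  90.3  18.6] rot [-0.543  0.646 -1.319]
t 5.25 gate [ -42.1 -106.9  293.7] F [-0.4  0.5  0.6] w 0.004488460583605001 shift [114.3  90.3  18.6] rot [0.676 0.568 1.647]
[ -7.3459962    0.1924777  -18.7096913  -34.24801193 -34.62914238
 -40.71872866]
```

View pics/s4c.png

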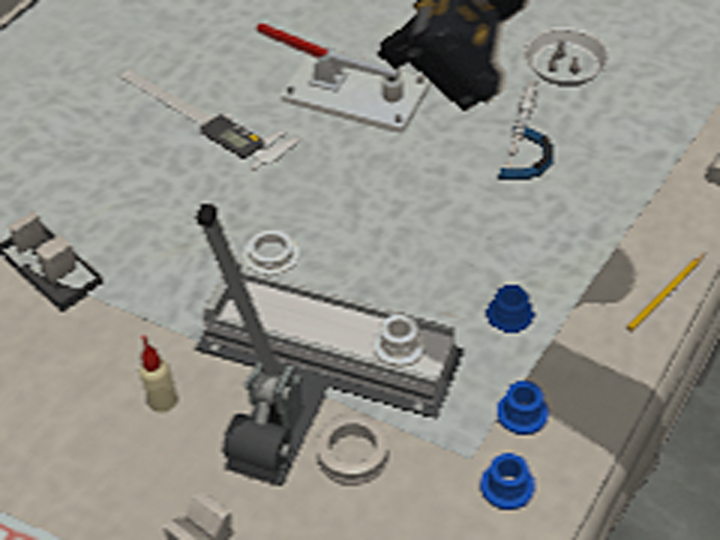

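The arm stands raised at its stop, from (265,370) to (207,215), clear of the gripper. The bush is still at (398,338). I'll reorient the gripper so its narrow side faces the post.

Call:
servo_tool(
  commands=[
    [[1,15,12,0,-0.05,0.06,-0.12],[1,30,24,0,-0.1,0.12,-0.24],[1,45,36,0,-0.15,0.18,-0.36],[1,60,48,0,-0.2,0.24,-0.48],[1,75,60,0,-0.25,0.3,-0.6]],
  ],
)

```text
time_s: 5.8
tcp_pos: [0.4764, -0.069, 0.2405]
ee_rot: [[-0.458, -0.825, 0.331], [-0.792, 0.548, 0.27], [-0.404, -0.138, -0.904]]
wrist_force: [-0.6, 0.3, -0.6]
gripper_width: 0.0
gripper_force: 0.0
```

```bash
python3 -c "
from h import *
go(-132,-30,200,90,0);print(r.sense()['joints'])"
```

```text
t 5.8 gate [-105.5  -56.   240.5] F [-0.6  0.3 -0.6] w 0.00040157406154895303 shift [13.6 42.3 32.2] rot [-0.288  0.347 -0.714]
[  0.06082375   1.28892901 -21.74286495 -21.01057942 -48.80889417
 -20.5669513 ]
```

Call:
servo_tool(
  commands=[
    [[1,2,7,5,-0.05,0.06,-0.12],[1,5,14,11,-0.1,0.12,-0.24],[1,7,21,16,-0.15,0.18,-0.36],[1,10,28,22,-0.2,0.24,-0.48],[1,12,35,27,-0.25,0.3,-0.6]],
  ],
)

```text
time_s: 6.3
tcp_pos: [0.4516, -0.0515, 0.2064]
ee_rot: [[0.057, -0.998, 0.03], [-0.997, -0.055, 0.054], [-0.052, -0.033, -0.998]]
wrist_force: [-0.8, -0.4, -0.2]
gripper_width: 0.008
gripper_force: 0.0
```

```bash
python3 -c "
from h import *
go(-135,0,120,90,0);print(r.sense()['joints'])"
```

```text
t 6.3 gate [-127.1  -34.6  206.4] F [-0.8 -0.4 -0.2] w 0.007688652658121522 shift [-28.9  14.6  87.6] rot [-0.036  0.051 -0.113]
[ 12.19272206   6.01763636 -24.37848056  -3.18161843 -57.31986892
  -7.29562901]
```

Call:
servo_tool(
  commands=[
    [[1,-7,4,20,-0.01,0.01,-0.03],[1,-15,8,40,-0.02,0.025,-0.06],[1,-22,11,60,-0.03,0.04,-0.09],[1,-29,15,80,-0.036,0.05,-0.113],[1,-29,15,88,-0.036,0.05,-0.113]],
  ],
)

```text
time_s: 6.8
tcp_pos: [0.4364, -0.0181, 0.1183]
ee_rot: [[0.165, -0.986, -0.002], [-0.986, -0.165, 0.002], [-0.003, 0.002, -1.0]]
wrist_force: [-0.8, 0.2, -0.1]
gripper_width: 0.006
gripper_force: 0.0
```

```bash
python3 - <<'E'
from h import *
go(-137,-1,50,90,0)
c=save('scene','s5.png')
for x in ([-86,-2,63],[-137,-1,110]):print(proj(c,G(*x)))
cv2.imwrite('pics/s5c.png',cv2.resize(c['pixels'][150:280,200:360,::-1],None,fx=4.5,fy=4.5,interpolation=cv2.INTER_CUBIC))
E
```

```text
t 6.8 gate [-136.4    0.9  118.3] F [-0.8  0.2 -0.1] w 0.006116263302338464 shift [ 2.1  0.4 68.3] rot [ 0.002  0.003 -0.003]
[[263.49242587 209.15863318]]
[[281.78777687 203.25715015]]
```

View pics/s5c.png

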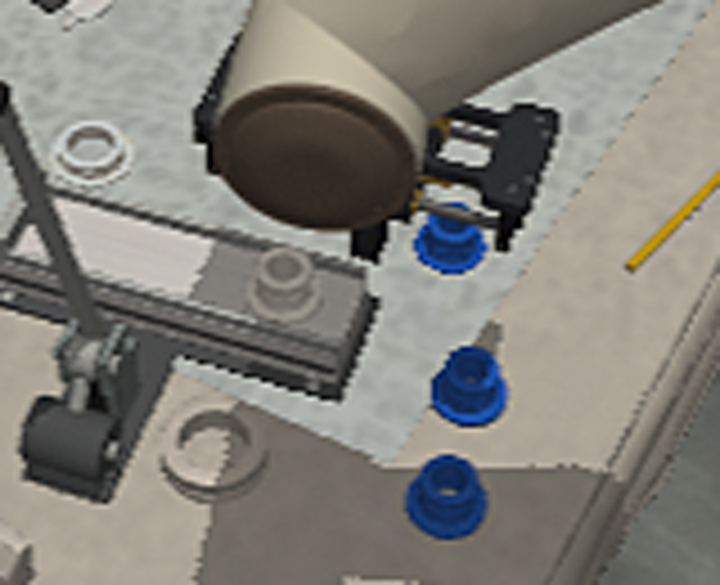

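The fingertips are at (370,245), just behind the bush at (285,268). The bush's projected position matches the picture. I'll descend behind it.

Call:
servo_tool(
  commands=[
    [[1,1,1,20,0,0,0],[1,2,1,40,0,0,0],[1,2,1,55,0,0,0],[1,2,1,66,0,0,0],[1,2,1,66,0,0,0]],
  ],
)

```text
time_s: 7.35
tcp_pos: [0.4371, -0.0209, 0.0536]
ee_rot: [[0.163, -0.987, -0.0], [-0.987, -0.163, 0.003], [-0.003, -0.0, -1.0]]
wrist_force: [0.6, 0.1, 0.6]
gripper_width: 0.003
gripper_force: 0.0
```

```bash
python3 -c "
from h import *
go(-137,-1,49.5,90,0)"
```

```text
t 7.35 gate [-136.2   -2.    53.6] F [0.6 0.1 0.6] w 0.0033111788929538585 shift [-1.   0.8  4.1] rot [-0.     0.003 -0.005]
```

Call:
servo_tool(
  commands=[
    [[1,-1,0,4,0,0,0],[1,-1,-6,4,0,0,0],[1,-1,-12,4,0,0,0],[1,-1,-18,4,0,0,0],[1,-1,-24,4,0,0,0]],
  ],
)

```text
time_s: 7.85
tcp_pos: [0.4616, -0.0152, 0.0507]
ee_rot: [[0.165, -0.986, 0.002], [-0.986, -0.165, 0.003], [-0.003, -0.003, -1.0]]
wrist_force: [-1.2, -0.5, 1.1]
gripper_width: 0.008
gripper_force: 0.8
```

```bash
python3 -c "
from h import *
go(-112,-1,49.5,90,0)"
```

```text
t 7.85 gate [-111.1   -0.5   50.7] F [-1.2 -0.5  1.1] w 0.007685589896183171 shift [0.5 0.9 1.2] rot [-0.003  0.003 -0.004]
```

Call:
servo_tool(
  commands=[
    [[1,0,-10,1,0,0,0],[1,0,-20,1,0,0,0],[1,0,-30,1,0,0,0],[1,0,-40,1,0,0,0],[1,0,-50,1,0,0,0]],
  ],
)

```text
time_s: 8.35
tcp_pos: [0.5094, -0.0076, 0.0501]
ee_rot: [[0.165, -0.986, -0.002], [-0.986, -0.165, 0.002], [-0.002, 0.001, -1.0]]
wrist_force: [-4.6, -1.1, 8.6]
gripper_width: 0.004
gripper_force: 4.9
```

```bash
python3 - <<'E'
from h import *
go(-2,-1,49.5,90,0)
c=save('top','t6.png')
a=cv2.resize(c['pixels'][135:235,185:285,::-1],None,fx=4,fy=4,interpolation=cv2.INTER_CUBIC)
c=save('scene','s6.png')
b=cv2.resize(c['pixels'][160:260,190:290,::-1],None,fx=4,fy=4,interpolation=cv2.INTER_CUBIC)
cv2.imwrite('pics/s6c.png',np.hstack([a,b]))
E
```

```text
t 8.35 gate [-62.7  -1.1  50.1] F [-4.6 -1.1  8.6] w 0.004248299523435869 shift [ -0.3 -60.7   0.5] rot [ 0.001  0.002 -0.004]
```

View pics/s6c.png

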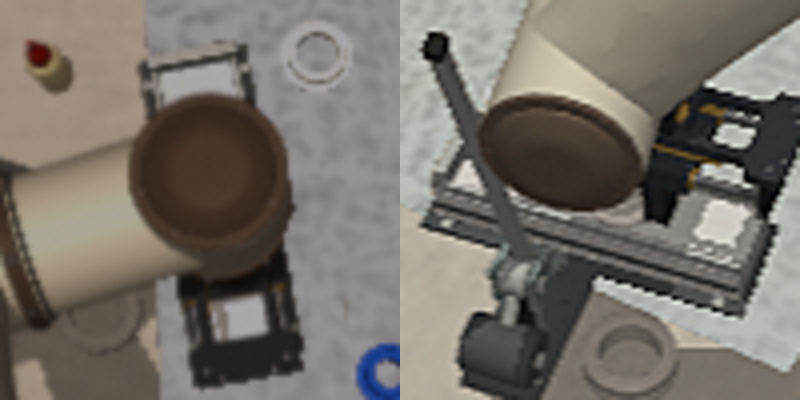

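The picture shows a problem: the wrist link stands to the left of the tool and would meet the raised arm if I went on. I'll back off, then lean the tool sideways so the wrist sits to the right, and push from there.

Call:
servo_tool(
  commands=[
    [[1,0,8,0,0,0,0],[1,0,16,-5,0,0,0],[1,0,20,-30,0,0,0],[1,0,20,-60,0,0,0],[1,10,20,-80,0,0,0]],
  ],
)

```text
time_s: 8.95
tcp_pos: [0.4917, -0.0201, 0.1313]
ee_rot: [[0.166, -0.986, 0.003], [-0.986, -0.166, 0.003], [-0.003, -0.004, -1.0]]
wrist_force: [0.7, 0.3, -0.3]
gripper_width: 0.006
gripper_force: 0.0
```

```bash
cat >> h.py <<'E'
def gs(x,y,z,t):
    t=np.radians(t);zz=np.sin(t)*GY-np.cos(t)*np.array([0,0,1]);R=np.c_[np.cross(-GX,zz),-GX,zz]
    s=r.sense();R0=np.array(s['ee_rot']);p0=np.array(s['tcp_pos'])
    d=R0.T@(G(x,y,z)-p0)*1e3;w=Ro.from_matrix(R0.T@R).as_rotvec()
    print('t',s['time_s'],'gate',gate(p0),'F',np.round(s['wrist_force'],1),'shift',np.round(d,1),'rot',np.round(w,3),'J',np.round(s['joints'],1))
E
python3 - <<'E'
from h import *
gs(-95,0,120,40)
c=load('s6.png');t=load('t6.png')
# triangulate brown cap
def tri(a,b):
    o1,d1=ray(t,*a);o2,d2=ray(c,*b);k=np.linalg.lstsq(np.c_[d1,-d2],o2-o1,rcond=None)[0];return gate((o1+k[0]*d1+o2+k[1]*d2)/2)
print('cap',tri((237,177.5),(231,194)))
E
```

```text
t 8.95 gate [-82.2 -10.4 131.3] F [ 0.7  0.3 -0.3] shift [-10.3  12.8  11.3] rot [-0.005 -0.695 -0.001] J [ 16.5  15.2 -26.2  -0.2 -48.4  -6.8]
cap [ 0.8  3.3 96.3]
```

Call:
servo_tool(
  commands=[
    [[1,-2,3,0,0,-0.14,0],[1,-4,6,0,0,-0.28,0],[1,-6,9,0,0,-0.42,0],[1,-8,12,0,0,-0.56,0],[1,-10,12,0,0,-0.695,0]],
  ],
)

```text
time_s: 9.45
tcp_pos: [0.4784, -0.0127, 0.1307]
ee_rot: [[0.129, -0.986, -0.102], [-0.752, -0.164, 0.638], [-0.647, -0.005, -0.763]]
wrist_force: [-0.3, -0.4, -0.9]
gripper_width: 0.005
gripper_force: 0.0
```

```bash
python3 - <<'E'
from h import *
gs(-90,0,53,40)
# bush position from top view, bright ring near lane
t=save('top','t7.png');s=save('scene','s7.png')
a=cv2.resize(t['pixels'][90:290,150:350,::-1],(400,400));b=cv2.resize(s['pixels'][110:310,150:350,::-1],(400,400))
cv2.imwrite('pics/s7c.png',np.hstack([a,b]))
E
```

```text
t 9.45 gate [-94.1  -0.8 130.7] F [-0.3 -0.4 -0.9] shift [49.6 -3.7 59.8] rot [-0.007  0.005  0.   ] J [ -8.6  24.8  -8.6 -39.6 -75.2  35.1]
```

View pics/s7c.png

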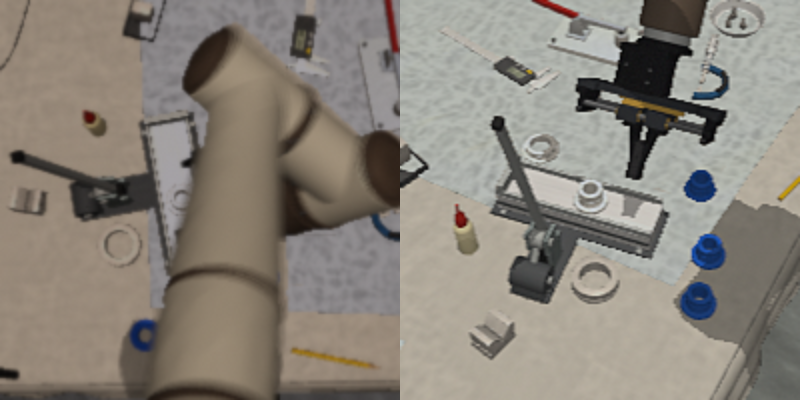

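The raised arm is untouched, and the robot's links now stand to the right of the lane. The bush is upright, at (592,188) in the right half. That was the last picture; from here I use numbers.

```bash
python3 - <<'E'
from h import *
s=load('s7.png');print(gate(onz(s,246,202,.063)))
E
```

```text
[-31.8  -9.6  63. ]
```

Call:
servo_tool(
  commands=[
    [[1,11,-1,14,0,0,0],[1,22,-2,28,0,0,0],[1,34,-3,41,0,0,0],[1,45,-3,55,0,0,0],[1,45,-3,55,0,0,0]],
  ],
)

```text
time_s: 10.05
tcp_pos: [0.4794, -0.0101, 0.0554]
ee_rot: [[0.124, -0.986, -0.11], [-0.755, -0.166, 0.635], [-0.644, 0.004, -0.765]]
wrist_force: [0.6, 1.2, -0.4]
gripper_width: 0.004
gripper_force: 0.0
```

```bash
python3 -c "
from h import *
gs(-60,0,59,40)"
```

```text
t 10.05 gate [-92.7   1.5  55.4] F [ 0.6  1.2 -0.4] shift [ -1.3 -32.7  -3.7] rot [ 0.001  0.002 -0.005] J [ -8.4  31.4 -10.9 -41.1 -68.5  40.6]
```

Call:
servo_tool(
  commands=[
    [[1,-2,0,-3,0,0,0],[1,-2,-8,-3,0,0,0],[1,-2,-16,-3,0,0,0],[1,-2,-24,-3,0,0,0],[1,-2,-32,-3,0,0,0]],
  ],
)

```text
time_s: 10.55
tcp_pos: [0.5141, -0.0063, 0.0624]
ee_rot: [[0.128, -0.986, -0.103], [-0.756, -0.165, 0.634], [-0.642, -0.003, -0.767]]
wrist_force: [-0.3, -0.9, 0.7]
gripper_width: 0.004
gripper_force: 0.0
```

```bash
python3 -c "
from h import *
gs(-20,-1,59,40)"
```

```text
t 10.55 gate [-57.8  -0.6  62.4] F [-0.3 -0.9  0.7] shift [  2.5 -37.8   2.5] rot [-0.005 -0.001 -0.001] J [ -7.5  32.6  -6.6 -40.9 -70.1  38.2]
```

Call:
servo_tool(
  commands=[
    [[1,1,-7,1,0,0,0],[1,1,-14,1,0,0,0],[1,1,-21,1,0,0,0],[1,1,-28,1,0,0,0],[1,1,-35,1,0,0,0]],
  ],
)

```text
time_s: 11.05
tcp_pos: [0.5481, -0.0007, 0.0605]
ee_rot: [[0.127, -0.986, -0.104], [-0.756, -0.164, 0.634], [-0.642, -0.002, -0.766]]
wrist_force: [-0.9, -0.8, -0.0]
gripper_width: 0.002
gripper_force: 0.1
```

```bash
python3 -c "
from h import *
gs(15,-1,59,40);s=save('scene','s8.png')
im=s['pixels'].astype(int);g=im.min(2)
# bright bush pixels near lane
for x in(-25,0,15,30,45,66):print(x,proj(s,G(x,0,63)).round(1), im[tuple(proj(s,G(x,0,63))[0].round().astype(int)[::-1])])"
```

```text
t 11.05 gate [-23.4  -0.8  60.5] F [-0.9 -0.8 -0. ] shift [  1.1 -38.4   1.2] rot [-0.004 -0.    -0.002] J [ -6.5  34.8  -2.2 -40.7 -71.2  36. ]
-25 [[242.5 203.9]] [42 41 41]
0 [[234.1 201.5]] [121 116 108]
15 [[229.1 200.1]] [201 204 198]
30 [[224.1 198.7]] [200 196 188]
45 [[219.2 197.4]] [210 205 198]
66 [[212.3 195.4]] [182 179 173]
```

Call:
servo_tool(
  commands=[
    [[1,1,-8,1,0,0,0],[1,1,-16,1,0,0,0],[1,1,-24,1,0,0,0],[1,1,-32,1,0,0,0],[1,1,-38,1,0,0,0]],
  ],
)

```text
time_s: 11.6
tcp_pos: [0.5858, 0.0055, 0.0592]
ee_rot: [[0.128, -0.986, -0.104], [-0.756, -0.165, 0.634], [-0.642, -0.002, -0.766]]
wrist_force: [-0.3, 0.9, 0.2]
gripper_width: 0.007
gripper_force: 0.1
```

Call:
servo_tool(
  commands=[
    [[1,0,-2,0,0,0,0],[1,0,-4,0,0,0,0],[1,0,-6,0,0,0,0],[1,0,-8,0,0,0,0],[1,0,-10,0,0,0,0]],
  ],
)

```text
time_s: 12.1
tcp_pos: [0.5949, 0.007, 0.0594]
ee_rot: [[0.127, -0.986, -0.104], [-0.756, -0.164, 0.634], [-0.642, -0.002, -0.766]]
wrist_force: [-0.1, -0.7, -0.6]
gripper_width: 0.005
gripper_force: 0.1
```

```bash
python3 -c "
from h import *
gs(35,-1,59,40);s=save('scene','s9.png')
def prof(f,vo=0):
    s=load(f);im=s['pixels'].astype(int).min(2)
    return [int(im[tuple(proj(s,G(x,0,62))[0].round().astype(int)[::-1])]) for x in range(0,100,5)]
for f in('s8.png','s9.png'):print(prof(f))"
```

```text
t 12.1 gate [24.1 -1.1 59.4] F [-0.1 -0.7 -0.6] shift [  0.2 -10.9   0.4] rot [-0.004 -0.    -0.002] J [ -5.3  37.9   4.1 -40.5 -73.1  33. ]
[108, 93, 104, 198, 188, 193, 188, 187, 190, 190, 153, 108, 198, 205, 99, 69, 73, 65, 60, 173]
[205, 131, 95, 15, 38, 43, 20, 186, 140, 101, 110, 82, 195, 207, 100, 70, 72, 65, 61, 173]
```

Call:
servo_tool(
  commands=[
    [[1,0,-2,0,0,0,0],[1,0,-4,0,0,0,0],[1,0,-6,0,0,0,0],[1,0,-8,0,0,0,0],[1,0,-10,0,0,0,0]],
  ],
)

```text
time_s: 12.65
tcp_pos: [0.6049, 0.0087, 0.0593]
ee_rot: [[0.127, -0.986, -0.104], [-0.756, -0.165, 0.634], [-0.642, -0.002, -0.766]]
wrist_force: [-0.6, -0.2, -0.3]
gripper_width: 0.005
gripper_force: 0.1
```

Call:
servo_tool(
  commands=[
    [[1,0,-1,0,0,0,0],[1,0,-2,0,0,0,0],[1,0,-3,0,0,0,0],[1,0,-4,0,0,0,0],[1,0,-4,0,0,0,0]],
  ],
)

```text
time_s: 13.15
tcp_pos: [0.6088, 0.0093, 0.0593]
ee_rot: [[0.127, -0.986, -0.104], [-0.756, -0.165, 0.634], [-0.642, -0.002, -0.766]]
wrist_force: [-0.8, 0.9, -0.8]
gripper_width: 0.005
gripper_force: 0.0
```

Call:
servo_tool(
  commands=[
    [[1,0,-1,0,0,0,0],[1,0,-2,0,0,0,0],[1,0,-3,0,0,0,0],[1,0,-4,0,0,0,0],[1,0,-4,0,0,0,0]],
  ],
)

```text
time_s: 13.65
tcp_pos: [0.6111, 0.01, 0.0593]
ee_rot: [[0.126, -0.986, -0.108], [-0.755, -0.166, 0.634], [-0.643, 0.001, -0.765]]
wrist_force: [-5.2, 0.5, 2.2]
gripper_width: 0.007
gripper_force: 2.5
```

```bash
python3 -c "
from h import *
gs(45,-1,59,40);s=save('scene','s10.png')
def prof(f,z=62):
    s=load(f);im=s['pixels'].astype(int).min(2)
    return [int(im[tuple(proj(s,G(x,0,z))[0].round().astype(int)[::-1])]) for x in range(20,100,3)]
for f in('s7.png','s8.png','s9.png','s10.png'):print(prof(f))"
```

```text
t 13.65 gate [40.6 -0.8 59.3] F [-5.2  0.5  2.2] shift [ 0.3 -4.4  0.1] rot [-0.001  0.001 -0.003] J [ -4.9  39.    6.5 -40.4 -74.   31.8]
[186, 186, 189, 188, 186, 186, 190, 188, 188, 191, 191, 190, 189, 192, 194, 204, 173, 98, 63, 70, 72, 71, 64, 91, 132, 171, 178]
[188, 187, 190, 188, 188, 187, 192, 190, 188, 198, 153, 111, 108, 169, 198, 205, 173, 99, 63, 69, 73, 71, 65, 91, 133, 173, 179]
[38, 39, 41, 20, 55, 186, 180, 140, 97, 112, 110, 104, 82, 133, 195, 207, 160, 100, 63, 70, 72, 72, 65, 91, 132, 173, 181]
[122, 109, 71, 5, 23, 30, 34, 36, 39, 32, 2, 187, 217, 98, 106, 112, 102, 76, 68, 68, 72, 73, 63, 92, 134, 172, 179]
```

Call:
servo_tool(
  commands=[
    [[1,0,-1,0,0,0,0],[1,0,-1.5,0,0,0,0],[1,0,-2,0,0,0,0],[1,0,-2,0,0,0,0],[1,0,-2,0,0,0,0]],
  ],
)

```text
time_s: 14.2
tcp_pos: [0.6114, 0.0103, 0.0593]
ee_rot: [[0.125, -0.986, -0.111], [-0.754, -0.168, 0.635], [-0.644, 0.004, -0.765]]
wrist_force: [-8.4, -1.6, 2.8]
gripper_width: 0.004
gripper_force: 4.3
```

Call:
servo_tool(
  commands=[
    [[1,0,5,0,0,0,0],[1,0,20,0,0,0,0],[1,-5,40,-6,0,0,0],[1,-32,50,-38,0,0,0],[1,-60,60,-75,0,0,0]],
  ],
)

```text
time_s: 14.7
tcp_pos: [0.5555, -0.0017, 0.1548]
ee_rot: [[0.125, -0.987, -0.104], [-0.756, -0.163, 0.634], [-0.643, -0.001, -0.766]]
wrist_force: [1.2, -0.1, 1.0]
gripper_width: 0.005
gripper_force: 0.0
```

Call:
servo_tool(
  commands=[
    [[1,0,20,-40,0,0,0],[1,0,40,-80,0,0,0],[1,0,60,-120,0,0,0],[1,0,80,-150,0,0,0],[1,0,80,-150,0,0,0]],
  ],
)

```text
time_s: 15.2
tcp_pos: [0.4935, -0.1132, 0.2739]
ee_rot: [[0.131, -0.987, -0.093], [-0.759, -0.16, 0.631], [-0.637, -0.012, -0.771]]
wrist_force: [0.1, 0.5, -0.3]
gripper_width: 0.004
gripper_force: 0.0
```

```bash
python3 - <<'E'
from h import *
gs(0,-1,59,40);s=save('scene','s11.png');s7=load('s7.png')
d=np.abs(s['pixels'].astype(int)-s7['pixels']).max(2)
# new bush: changed pixels in lane area x 30..95
box=proj(s,[G(x,y,z) for x in(35,95) for y in(-28,28) for z in(35,65)]);u0,v0=box.min(0).astype(int);u1,v1=box.max(0).astype(int)
m=(d>25).astype(np.uint8);m[:v0]=0;m[v1:]=0;m[:,:u0]=0;m[:,u1:]=0
n,l,st,ce=cv2.connectedComponentsWithStats(m)
print(st[1:][st[1:,4]>8])
for xc in(60,66):
    a=np.linspace(0,6.28,40)
    P=np.vstack([proj(s,[G(xc+rr*np.cos(t),rr*np.sin(t),z) for t in a]) for rr,z in((24,35),(24,41),(17,63))])
    print(xc,P.min(0).round(1),P.max(0).round(1))
# barrier tip expected at 1.83 rad, dark pixel present as in s4?
s4=load('s4.png');p=(130+207//3,100+215//3);print([load(f)['pixels'][p[1],p[0]].tolist() for f in('s4.png','s7.png','s11.png')])
g=s['pixels'][v0-6:v1+6,u0-6:u1+6].min(2);print(u0-6,v0-6);print('\n'.join(' '.join('%3d'%k for k in q) for q in g[:, :46]))
E
```

```text
t 15.2 gate [ -96.1 -102.4  273.9] F [ 0.1  0.5 -0.3] shift [ 58.9 -92.7 231.6] rot [-0.014 -0.007  0.001] J [-17.3  20.5   7.  -35.2 -95.1  29.5]
[[210 191  14  16 109]]
60 [206.4 191.5] [223.4 208.9]
66 [204.5 190.9] [221.5 208.3]
[[36, 34, 34], [39, 37, 37], [37, 35, 36]]
192 179
159 153 156 165 170 174 140  55  64  69  68  62  53 129 177 161 156 165 168 158 143 155 192 185 120  81  95 102 103  96  84  86 149 202 191 159 169 172 168 163
162 158 157 162 167 174 153  87  61  66  67  65  60  79 139 168 158 162 165 156 160 191 191 134  82  94  98 100 102 100  94  82  92 160 196 176 174 172 172 169
143 151 159 166 170 174 179 146  59  66  69  68  62  51 126 180 167 160 157 162 179 198 168  85  81 135 180 179 178 179 180 148  77 149 200 191 174 159 172 172
150 161 168 171 169 165 163 145  94  60  68  68  63  55 132 184 170 157 153 178 197 197 176  97 122 174 175 166 163 167 174 177 144 148 188 178 198 183 169 167
158 165 169 167 159 150 148 157 131  58  65  68  67  60  78 143 174 159 155 177 200 197 175 138 160 162 160 159 163 168 168 164 176 200 180 167 200 184 161 158
162 168 171 169 
[... 4563 characters left out ...]
  65  64  66  69  69  91 135 159 151 147 150 143 159 187 186
155 156 157 159 136  67  67 106 126  96 100  98  68  45  38  31  40  57  81  98 101  85  66  68  68  67  62  87 104  75  63  66  59  60 100 150 169 160 158 162
154 153 155 132  77  67  70  66  66  86  96  92 102 101  96  86  69  39  27  31  52  69  66  69  68  66  63  72  89  95 120 131  94  68  68  67  66  88 134 161
156 154 144 105  65  74  74  68 126 170 147  92  46  66  92 102  99 100  94  68  45  42  51  67  69  69  63  72  89 101  97  88  98 110 106 101  78  68  68  61
154 155 127  56  22  41  65  72 116 153 122  63  74  74  70  73  80  84  91 101 101  97  79  67  67  68  67  65  72  84  92  96  96 100  99  92  95 102 107  95
```

```bash
python3 - <<'E'
from h import *
t=save('top','t11.png');t0=load('top0.png')
d=np.abs(t['pixels'].astype(int)-t0['pixels']).max(2)
p=proj(t,G(66,0,60))[0];print(p)
u,v=p.round().astype(int)
print('\n'.join(' '.join('%3d'%k for k in q) for q in t['pixels'][v-14:v+15,u-14:u+15].min(2)))
for xc in(60,66):
    a=np.linspace(0,6.28,40)
    for rr,z in((24,41),(17,63)):
        P=proj(t,[G(xc+rr*np.cos(k),rr*np.sin(k),z) for k in a])-[u-14,v-14];print(xc,rr,P.min(0).round(1),P.max(0).round(1))
E
```

```text
[234.17558132 156.72164769]
124 126 137 137 140 142 144 146 142 135 128 133 140 142 144 146 144 143 145 145 146 146 146 145 140 132 130 130 135
123 113 133 135 135 138 141 144 140 132 124 128 134 138 143 145 145 144 141 140 141 143 144 140 137 132 130 131 136
125 110 131 136 133 134 135 140 140 134 126 125 126 130 137 141 141 140 109  96 102 119 126 112 126 126 124 129 134
127 106 125 129 131 133 133 139 141 137 130 123 123 127 132 126 126 132 131 127 126 128 128 108  86  70  75 120 132
131 128 125 121 123 123 128 135 141 128 132 128 130 129 130 129 131 131 132 132 128 126 128 124  73  52  69 123 133
129 126 123 120 119 113 126 134 132 130 130 131 132 130 131 127 125 128 126 124  94  71  59  57  39  45  64 129 140
121 114 127 129 129 128 132 132 132 129 127 129 128 129 118  83  62  52  53  55  54  57  62  84  48  47  65 130 143
 89  82 126 132 128 126 128 126 125 102  75  61  54  59  57  56  56  64  73  81 103 122 105 112  64  61  81 132 145
 62  62 122 125  92  66  52  50  59  56  54  62  69  93  96 122 128 151 156 151 155 158 138 128  92 112 120 119 141
 60  50  58  63  51  55  63 
[... 1703 characters left out ...]
  70  50
126 122  81  55  60 117 124 151 161 164 166 165 163 161 162 163 162 161 162 162 164 166 165 165 163 140 129  85  54
124 122  88  58  59 103 132 148 159 164 165 165 165 165 165 164 164 165 165 165 165 165 165 166 165 161 142 107  55
127 124  86  58  53  77 120 106 149 163 165 165 165 165 165 167 165 165 165 165 166 166 165 165 166 164 147 130  66
125 125 102  66  51  57 106  90 146 163 165 166 165 166 165 166 166 165 166 165 166 165 165 166 166 163 141 128  64
126 128 121  74  52  53 107 103 148 163 165 165 165 165 165 166 166 165 165 165 165 165 166 166 165 161 122 117  65
60 24 [6.8 9.4] [22.9 25. ]
60 17 [8.7 9.8] [20.3 21.1]
66 24 [6.5 7.5] [22.5 23.1]
66 17 [8.4 7.9] [19.9 19.1]
```

```bash
python3 -c "
from h import *
print(r.finish_job())"
```

```text
the job is handed in; nothing more can be done
None
```

The job is handed in: the barrier arm stays raised on its own, and the bush is pushed home against the end stop. I confirmed the bush by the push stalling (about 8 N) and by its edge in the top view. The robot was clear of everything at hand-in, and the verdict was not shown.

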